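# Switch on the warming plate under the pie

### The job

A pie has been set out on one of the two warming plates on the pastry counter. Switch that plate on: throw its orange-handled lever over from the off side (white dot, near the robot) to the on side (green dot, next to the plate) until it rests fully home, then let go and draw back. Leave the empty plate's lever off and do not shift the pie.

Things in the scene. Friction and masses are not known exactly. Their poses are not given: they have to be found in the camera images.
- pie_switch (a joint): Lever angle of the plate with the pie: 0 = off (leaning 34 degrees from upright towards the robot), 1.2 rad = on (34 degrees towards its plate). Its heavy handle (about 1 N to push) holds it at either stop and drops it over to the other once past upright. Level hinge 58 mm above the counter, on a black box 240 mm wide, 100 mm deep, top at 50 mm, on the robot's side of its plate.
- pie_switch_tip (a point): Centre of that lever's handle: orange round bar, 18 mm thick, 50 mm long, level, across the end of a 10 mm rod, 85 mm from the hinge. 128 mm above the counter when off; thrown, it arcs over a 143 mm top and ends 96 mm further on. Axes when off: x level, the way it is thrown (towards the plate), y along bar and hinge, z up; they turn with the lever.
- spare_switch_tip (a point): The same point of the identical lever of the identical, empty plate: off, to stay off. Plates are fixed: steel tops 250 mm deep, 240 mm wide, wood-framed, top 50 mm above the counter, near edge 65 mm beyond the lever's hinge, turned up to 17 degrees; the pie's plate may be the left or the right one.
- pie_center (a point): Centre of the pie, half-way up: round golden lattice pie, 150 mm across the rim, 40 mm high, about 0.5 kg, loose on its plate, top 90 mm above the counter; about 205 mm from its lever's hinge, beyond it from the robot. Must not be shifted.

How it is judged:
By the outcome, as a careful person would: the job done as asked, in the order asked, and still so for the second after the job is handed in, with the robot touching nothing.
It also fails if it takes over 26 s, if anything falls off the work surface, if the arm or the gripper's body presses on something with over 40 N, if the wrist force passes 120 N, or if a joint passes its speed limit or range.

### The arm

A 7-joint arm with a two-finger parallel gripper is mounted at the origin on the work surface. World frame = base frame: x ahead of the robot, y to its left, z up, the work surface at z = 0. Lengths are in m, angles in rad, forces in N, time in s.
With the tool pointing down it reaches from about 0.4 to 0.875 m from the base axis. Payload 4.4 kg.
Tool frame: the origin (TCP) lies on the centre line of the jaws, within the pads' length; the fingertips stand 8 mm ahead of it and the grasp point (between the pads) lies 11 mm behind it; z points along the fingers, y is the direction in which the jaws open and shut (so a half turn about z gives the same grasp; the last joint's range is limited). The gripper opens to 85 mm and grips with 20 to 120 N. Pads are 22 mm wide; open, the fingers measure 114 mm over their backs; the gripper's body (76 mm by 85 mm) begins 54 mm behind the grasp point. The pads swing forward as they close: fully open they stand 13 mm farther back than shut.
Start: joints at [-1.35, 0.628, 0.038, 1.517, -0.027, 0.996, -0.02], TCP at [0.184, 0.623, 0.239] pointing down, gripper open.
Joint ranges: [-3.06, 3.06], [-0.37, 2.12], [-1.25, 1.32], [0.18, 2.47], [-1.1, 4.24], [0.23, 1.98], [-2.94, 2.94]. Speed limits (rad/s): [2.57, 2.57, 3.14, 3.14, 3.14, 3.14, 3.14].

### API

Orientations are given as a unit quaternion [w, x, y, z].
In Python, from bench import robot, cams gives the robot as it stands.
- The arm moves only by the tool step_arm, never from a script. Its argument "moves" is a list of rows, each a list of 7 numbers: the shift along the tool's x, y, z in m, then the turn, a rotation vector about the tool's x, y, z in degrees, then the gripper's target within -1 to 1 (fully open at 1, half-way at 0, shut at -1). In form: [[x, y, z, ax, ay, az, hand], ...]. A call has 1 to 5 rows; each row is the pose to reach, as a shift and turn from the pose commanded when the call began, along the tool's axes at that moment; what a row does not reach only later rows make up. A row lasts 1/8 s, in which the tool goes at most 62.5 mm and 10.7 degrees, less where a joint would pass 70% of its speed; a pose out of reach is approached as far as the arm can. A call with a gripper value outside its range is refused whole. The fingers move at their own pace and stop on an object; "grip_force" is the grip in N (left out, the last holds). Time passes only in rows, so rows that repeat a pose let the fingers close. It gives the time, the measured TCP pose, the force and the opening at its end, in the units of the state.
- robot.state(): the state, without advancing time (a new reading comes with each control period).
- cams.read_camera(name): name is "scene" or "top" or "wrist"; returns (picture, depth): 420x560x3 uint8, red, green, blue; 420x560 float32, m along the optical axis (not along the pixel's ray), 0 where there is no reading.
- cams.camera_info(name): a dict with "camera_matrix" (3x3 intrinsics, pixels), "origin" and "attitude" of the camera in the world. Camera axes: x right, y up, looking along -z (the intrinsics and any distortion apply to the point x, -y, -z); pixel columns grow to the right and rows downward; lengths in m; the calibration is good to about 2 mm. A picture is of the moment at which its call begins: read the wrist's pose just before it. camera_info takes no time and is no camera call; for the wrist camera it gives the pose at the moment of the call.
- robot.hand_in(): hands the job in, once; it reports no verdict.
The state is a dict: "t": time; "joints": joint angles; "qvel": joint speeds; "joint_torque": joint torques, N m; "ee_pos": TCP position; "ee_rot": TCP orientation; "ft_force": force on the tool from outside, world axes, zero at the start; "wrist_torque": the same for the moment, N m; "opening": opening from 0.0 (shut) to 1.0 (fully open).
Only numpy, scipy, OpenCV 4.12 (cv2) and the standard library are available. Lean on these libraries where they do the work, as an engineer would, in place of code of your own. Each camera call takes 0.05 s, during which the arm holds its last target. There are 200 camera calls.

## Working session

There is one attempt and no reset: what is moved stays moved. The work goes in short steps, Python scripts to look and compute and a tool call to move; the robot and the scene stay as the last step left them, time stands still between calls to the robot, and variables do not carry over. Pictures are saved under pics/ and viewed, about 8 in all and at most 12, crops included, and the job is handed in when it is done.

Besides the shell and the picture viewer there is one more tool, called after "Call:" by a JSON object that holds its "name" and its "arguments", one argument or row to a line. step_arm: Moves the arm, as the interface text tells. Its arguments: {"type":"object","properties":{"moves":{"type":"array","items":{"type":"array","items":{"type":"number"}}},"grip_force":{"type":"number"}},"required":["moves"]}

```bash
mkdir -p pics; cat > h.py <<'E'
import numpy as np,cv2
from scipy.spatial.transform import Rotation as R
from bench import robot,cams
def rot(a):
    a=np.array(a,float)
    return a if a.shape==(3,3) else R.from_quat(a,scalar_first=True).as_matrix()
def look(n,f):
    i=cams.camera_info(n);p,d=cams.read_camera(n)
    cv2.imwrite(f'pics/{f}.png',p[...,::-1]);np.savez(f'pics/{f}.npz',p=p,d=d,K=i['camera_matrix'],o=i['origin'],A=rot(i['attitude']))
    return i
def cloud(f):
    z=np.load(f'pics/{f}.npz');K=z['K'];d=z['d'];v,u=np.mgrid[:d.shape[0],:d.shape[1]]
    c=np.stack([(u-K[0,2])/K[0,0]*d,-(v-K[1,2])/K[1,1]*d,-d],-1)
    return z['p'],d,c@z['A'].T+z['o']
E
python3 - <<'E'
from h import *
for n in('scene','top'):
    print(look(n,n+'0'))
print(robot.state())
E
```

```text
{'camera_matrix': array([[422.82285514,   0.        , 276.64192809],
       [  0.        , 422.82285514, 213.09054486],
       [  0.        ,   0.        ,   1.        ]]), 'origin': array([ 0.91301224, -0.37052859,  0.81870446]), 'attitude': array([0.90232377, 0.26142314, 0.10336224, 0.32678128])}
{'camera_matrix': array([[404.55780659,   0.        , 277.40153169],
       [  0.        , 404.55780659, 210.32474753],
       [  0.        ,   0.        ,   1.        ]]), 'origin': array([ 0.46936378, -0.03330402,  1.04895762]), 'attitude': array([ 0.71195625,  0.06661464, -0.04751233, -0.69744058])}
{'t': 0.1, 'joints': array([-1.34978401,  0.62924604,  0.03844604,  1.51825449, -0.02699808,
        0.99632734, -0.02001846]), 'qvel': array([ 0.00031718, -0.00013845,  0.00101332, -0.00378941, -0.000281  ,
        0.00133501, -0.00157915]), 'joint_torque': array([ 2.90041462e-03, -5.64521527e+01,  1.23059817e+00, -1.93970776e+01,
        1.13442406e-02,  5.47551666e-03, -1.95518055e-05]), 'ee_pos': array([0.18369913, 0.62293073, 0.23849031]), 'ee_rot': array([-1.13185913e-04,  1.42924063e-01,  9.89733285e-01, -8.51147819e-04]), 'ft_force': array([0.2715748 , 0.07282446, 0.05856457]), 'wrist_torque': array([0.00582981, 0.04631692, 0.00651601]), 'opening': 1.0004174584486356}
```

View pics/top0.png

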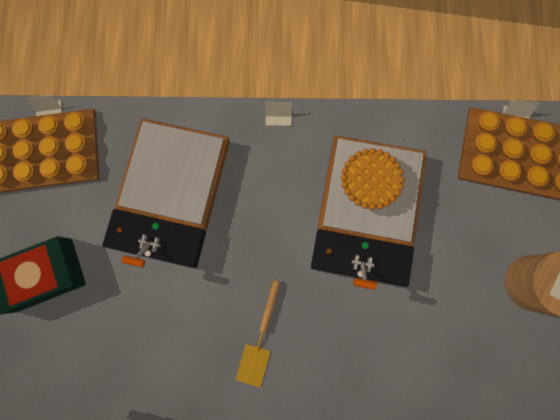

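View pics/scene0.png

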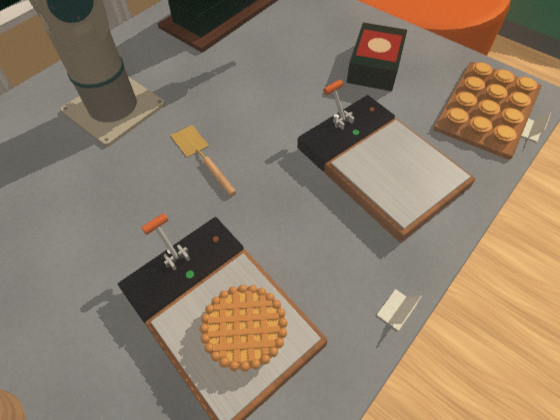

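The pie is on the right plate: in the top view the pie is at (372,178), its orange handle at (365,284), its green dot at (365,246) and the hinge bracket around (363,264). The spare lever is at left, (133,262).

```bash
python3 - <<'E'
from h import *
for f in('top0','scene0'):
    p,d,W=cloud(f);hsv=cv2.cvtColor(p,cv2.COLOR_RGB2HSV)
    m=((hsv[...,0]<12)&(hsv[...,1]>190)&(hsv[...,2]>120)&(W[...,2]>.1)&(W[...,2]<.16)&(d>0)).astype(np.uint8)
    n,l,s,c=cv2.connectedComponentsWithStats(m)
    for k in range(1,n):
        if s[k,4]>25:
            P=W[l==k];e=np.linalg.svd(P-P.mean(0))[2][0];t=(P-P.mean(0))@e
            print(f,c[k].round(1),s[k,4],P.mean(0).round(4),'mid',(P.mean(0)+e*(t.min()+t.max())/2).round(4),'ax',e.round(3),np.ptp(t).round(3),P.min(0).round(3),P.max(0).round(3))
    # black box/plate orientation: points of height ~.05
    m=((abs(W[...,2]-.05)<.008)&(d>0)).astype(np.uint8)
    n,l,s,c=cv2.connectedComponentsWithStats(m)
    for k in range(1,n):
        if s[k,4]>2000:
            r=cv2.minAreaRect(W[l==k][:,:2].astype(np.float32)*1000);print(f,'plate',r,s[k,4])
    g=((hsv[...,0]>50)&(hsv[...,0]<75)&(hsv[...,1]>180)&(hsv[...,2]>80)&(W[...,2]>.03)).astype(np.uint8)
    n,l,s,c=cv2.connectedComponentsWithStats(g)
    for k in range(1,n):
        if s[k,4]>15: print(f,'green',c[k],W[l==k].mean(0).round(4))
    z=(W[...,2]>.075)&(W[...,2]<.1)&(hsv[...,0]>10)&(hsv[...,0]<25)&(W[...,1]<0)&(W[...,1]>-.35)
    r=cv2.minAreaRect(W[z][:,:2].astype(np.float32)*1000);print('pie',r)
E
```

```text
top0 plate ((679.368896484375, 281.20391845703125), (240.44207763671875, 349.0525207519531), 78.22893524169922) 11893
top0 plate ((642.0732421875, -236.1541290283203), (239.91943359375, 348.83123779296875), 80.40901184082031) 9602
top0 green [155.03333333 225.6       ] [0.5873 0.3009 0.0519]
top0 green [364.5862069  245.27586207] [ 0.5462 -0.2136  0.0862]
pie ((639.4014282226562, -249.04100036621094), (294.2984619140625, 152.5904541015625), 11.867389678955078)
scene0 plate ((677.4659423828125, 278.26861572265625), (242.02447509765625, 351.4200744628906), 78.36627197265625) 11710
scene0 plate ((641.3883056640625, -238.54612731933594), (240.5781707763672, 350.5387878417969), 80.298828125) 16606
pie ((393.47412109375, -127.05081176757812), (153.26268005371094, 820.2392578125), 70.82797241210938)
```

```bash
python3 - <<'E'
from h import *
for f,boxes in(('top0',[(345,270,390,300),(112,245,155,278)]),('scene0',[(135,205,175,240),(318,75,350,100)])):
    p,d,W=cloud(f)
    for a,b,c,e in boxes:
        q=p[b:e,a:c].astype(int);w=W[b:e,a:c];m=(q[...,0]>130)&(q[...,0]>2.2*q[...,1])&(q[...,2]<90)
        print(f,m.sum(),q[m].mean(0))
        z=w[m];z=z[(z[:,2]>.1)&(z[:,2]<.16)];print('n',len(z),'zdrop',w[m][:,2].min())
        if len(z)>5:
            r=cv2.minAreaRect(z[:,:2].astype(np.float32)*1000);print(r,'z',np.percentile(z[:,2],[5,50,95]))
        vv,uu=np.nonzero(m);print('pix',uu.mean()+a,vv.mean()+b)
        # ray to z=.128
        Z=np.load(f'pics/{f}.npz');K=Z['K'];ray=Z['A']@np.array([(uu.mean()+a-K[0,2])/K[0,0],-(vv.mean()+b-K[1,2])/K[1,1],-1]);s=(.128-Z['o'][2])/ray[2];print('ray',Z['o']+s*ray)
E
python3 - <<'E'
import cv2
a=cv2.imread('pics/top0.png')[120:300,300:440]; cv2.imwrite('pics/crop.png',cv2.resize(a,None,fx=3.3,fy=3.3,interpolation=2))
E
```

```text
top0 130 [165.90769231  73.13846154  10.        ]
n 130 zdrop 0.12984133654185404
((458.3429870605469, -203.5879364013672), (46.93015670776367, 13.425612449645996), 80.24408721923828) z [0.13254214 0.13523454 0.137941  ]
pix 364.67692307692306 283.2307692307692
ray [ 0.4582072  -0.20495981  0.128     ]
top0 114 [163.06140351  70.73684211  10.        ]
n 113 zdrop 0.13151867875791234
((496.0390319824219, 318.66949462890625), (46.29351806640625, 12.87553596496582), 77.71957397460938) z [0.13281911 0.13592174 0.13891183]
pix 132.42105263157896 260.780701754386
ray [0.49649629 0.32160206 0.128     ]
scene0 0 [nan nan nan]<stdin>:6: RuntimeWarning: Mean of empty slice.
  ret = um.true_divide(
Traceback (most recent call last):
ValueError: zero-size array to reduction operation minimum which has no identity
```

View pics/crop.png

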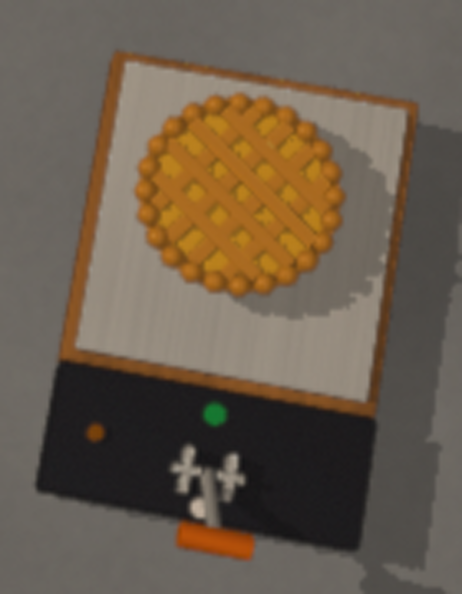

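```bash
cat >> h.py <<'E'
U=np.array([np.cos(np.radians(-9.7)),np.sin(np.radians(-9.7)),0]);TIP=np.array([.458,-.204,.128])
G=np.column_stack([-U,[-U[1],U[0],0],[0,0,-1]])  # goal attitude
def plan(*ws):
    s=robot.state();A=rot(s['ee_rot']);p=s['ee_pos']
    print('t',s['t'],'turn',np.degrees(R.from_matrix(A.T@G).as_rotvec()).round(1),'pos',p.round(4),'F',s['ft_force'].round(1),'along',((p-TIP)@U).round(4))
    for w in ws: print((A.T@(np.array(w)-p)).round(3))
E
python3 -c "
from h import *
plan([.43,.40,.25],[.45,.10,.25],TIP-.05*U)"
```

```text
t 0.1 turn [-0.1 -0.  -6.7] pos [0.1837 0.6229 0.2385] F [0.3 0.1 0.1] along -0.4097
[-0.299 -0.144 -0.011]
[-0.403 -0.426 -0.011]
[-0.447 -0.721  0.112]
```

Call:
{"name": "step_arm", "arguments": {
  "moves": [
    [-0.06, -0.029, -0.011, 0, 0, -6.7, -1],
    [-0.12, -0.058, -0.011, 0, 0, -6.7, -1],
    [-0.18, -0.086, -0.011, 0, 0, -6.7, -1],
    [-0.24, -0.115, -0.011, 0, 0, -6.7, -1],
    [-0.299, -0.144, -0.011, 0, 0, -6.7, -1]
  ]
}}

```text
t: 0.72
ee_pos: [0.4162, 0.4128, 0.2501]
ee_rot: [-0.0, 0.085, 0.996, -0.0]
ft_force: [0.8, 0.1, 0.0]
opening: -0.005
```

```bash
python3 -c "
from h import *
print(robot.state()['joints'].round(2))
plan([.43,.40,.25],[.45,.10,.25],TIP-.05*U+[0,0,.11])"
```

```text
[-0.84  0.52  0.01  1.69 -0.01  0.93  0.58]
t 0.725 turn [-0. -0. -0.] pos [0.4162 0.4128 0.2501] F [0.8 0.1 0. ] along -0.1451
[-0.016 -0.01   0.   ]
[-0.086 -0.303  0.   ]
[-0.095 -0.601  0.012]
```

Call:
{"name": "step_arm", "arguments": {
  "moves": [
    [-0.014, -0.059, 0, 0, 0, 0, -1],
    [-0.028, -0.118, 0, 0, 0, 0, -1],
    [-0.042, -0.176, 0, 0, 0, 0, -1],
    [-0.056, -0.235, 0, 0, 0, 0, -1],
    [-0.07, -0.293, 0, 0, 0, 0, -1]
  ]
}}

```text
t: 1.35
ee_pos: [0.4342, 0.1118, 0.2502]
ee_rot: [0.0, 0.085, 0.996, -0.0]
ft_force: [1.1, -0.7, -0.5]
opening: -0.001
```

Call:
{"name": "step_arm", "arguments": {
  "moves": [
    [-0.002, -0.06, 0.002, 0, 0, 0, -1],
    [-0.004, -0.12, 0.004, 0, 0, 0, -1],
    [-0.006, -0.18, 0.006, 0, 0, 0, -1],
    [-0.008, -0.24, 0.008, 0, 0, 0, -1],
    [-0.009, -0.298, 0.012, 0, 0, 0, -1]
  ]
}}

```text
t: 1.98
ee_pos: [0.3925, -0.1833, 0.2383]
ee_rot: [0.0, 0.085, 0.996, -0.0]
ft_force: [2.1, -1.4, -0.7]
opening: -0.002
```

Call:
{"name": "step_arm", "arguments": {
  "moves": [
    [0, 0, 0, 0, 0, 0, -1],
    [0, 0, 0, 0, 0, 0, -1]
  ]
}}

```text
t: 2.22
ee_pos: [0.3928, -0.1808, 0.2381]
ee_rot: [-0.0, 0.085, 0.996, 0.0]
ft_force: [0.2, 0.2, -0.8]
opening: 0.003
```

```bash
python3 -c "
from h import *
print(robot.state()['joints'].round(2))
plan(TIP-.05*U,TIP)
look('top','top1')"
```

```text
[ 0.27  0.33  0.13  2.09 -0.06  0.72  1.84]
t 2.225 turn [ 0. -0. -0.] pos [ 0.3928 -0.1808  0.2381] F [ 0.2  0.2 -0.8] along -0.0682
[-0.018 -0.012  0.11 ]
[-0.068 -0.012  0.11 ]
```

View pics/top1.png

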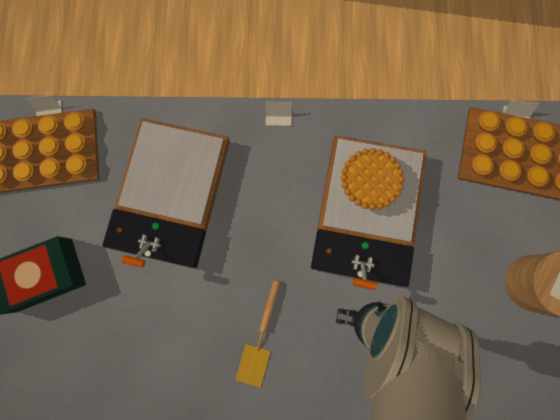

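The top view shows the levers and the pie unchanged, with the closed fingers at about (345,318), clear of the handle at (365,284). Next I descend behind the handle.

Call:
{"name": "step_arm", "arguments": {
  "moves": [
    [-0.009, -0.006, 0.055, 0, 0, 0, -1],
    [-0.018, -0.012, 0.11, 0, 0, 0, -1],
    [-0.018, -0.012, 0.11, 0, 0, 0, -1],
    [-0.018, -0.012, 0.11, 0, 0, 0, -1]
  ]
}}

```text
t: 2.78
ee_pos: [0.4093, -0.1954, 0.1297]
ee_rot: [0.001, 0.084, 0.996, 0.0]
ft_force: [0.6, 0.8, 1.4]
opening: -0.001
```

```bash
python3 -c "
from h import *
plan(TIP-.05*U,TIP)"
```

```text
t 2.775 turn [0.  0.1 0.1] pos [ 0.4093 -0.1954  0.1297] F [0.6 0.8 1.4] along -0.0494
[ 0.001 -0.     0.002]
[-0.049 -0.     0.002]
```

Call:
{"name": "step_arm", "arguments": {
  "moves": [
    [-0.015, 0, 0.002, 0, 0, 0, -1],
    [-0.03, 0, 0.002, 0, 0, 0, -1],
    [-0.04, 0, 0.002, 0, 0, 0, -1],
    [-0.05, 0, 0.002, 0, 0, 0, -1],
    [-0.06, 0, 0.002, 0, 0, 0, -1]
  ]
}}

```text
t: 3.4
ee_pos: [0.4685, -0.2066, 0.1263]
ee_rot: [0.0, 0.085, 0.996, -0.0]
ft_force: [-0.6, -0.7, 0.4]
opening: -0.001
```

Call:
{"name": "step_arm", "arguments": {
  "moves": [
    [-0.01, 0, 0, 0, 0, 0, -1],
    [-0.02, 0, 0, 0, 0, 0, -1],
    [-0.03, 0, 0, 0, 0, 0, -1],
    [-0.04, 0, 0, 0, 0, 0, -1],
    [-0.05, 0, 0, 0, 0, 0, -1]
  ]
}}

```text
t: 4.03
ee_pos: [0.5178, -0.215, 0.1263]
ee_rot: [0.0, 0.085, 0.996, -0.0]
ft_force: [-0.6, 0.4, 1.0]
opening: 0.001
```

```bash
python3 -c "
from h import *
plan(TIP+.0725*U)
look('scene','scene1')"
```

```text
t 4.025 turn [-0.  0. -0.] pos [ 0.5178 -0.215   0.1263] F [-0.6  0.4  1. ] along 0.0608
[-0.012  0.001 -0.002]
```

View pics/scene1.png

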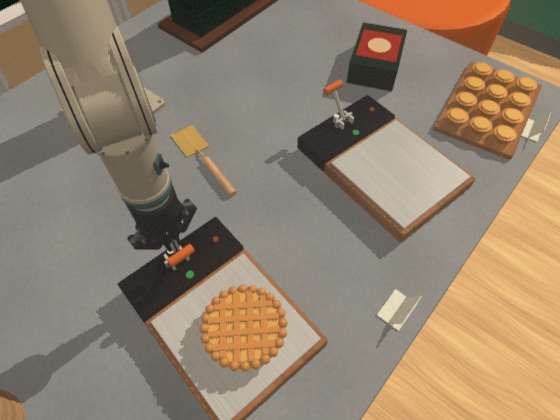

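The handle at (180,255) is past upright, ahead of the fingers. The pie is in place at (244,327), and the spare lever is off at (333,87). I'll follow through gently to make sure it is home.

Call:
{"name": "step_arm", "arguments": {
  "moves": [
    [-0.005, 0, 0, 0, 0, 0, -1],
    [-0.01, 0, 0, 0, 0, 0, -1],
    [-0.013, 0, 0, 0, 0, 0, -1],
    [-0.013, 0, 0, 0, 0, 0, -1]
  ]
}}

```text
t: 4.58
ee_pos: [0.5298, -0.2171, 0.1262]
ee_rot: [-0.0, 0.085, 0.996, 0.0]
ft_force: [-0.3, 0.2, -0.6]
opening: 0.0
```

```bash
python3 -c "
from h import *
plan(TIP+.0725*U)"
```

```text
t 4.575 turn [ 0. -0. -0.] pos [ 0.5298 -0.2171  0.1262] F [-0.3  0.2 -0.6] along 0.0729
[ 0.     0.001 -0.002]
```

Call:
{"name": "step_arm", "arguments": {
  "moves": [
    [0.03, 0, 0, 0, 0, 0, -1],
    [0.06, 0, -0.02, 0, 0, 0, -1],
    [0.09, 0, -0.06, 0, 0, 0, -1],
    [0.11, 0.03, -0.11, 0, 0, 0, -1],
    [0.11, 0.09, -0.12, 0, 0, 0, -1]
  ]
}}

```text
t: 5.2
ee_pos: [0.4368, -0.1116, 0.2494]
ee_rot: [0.003, 0.088, 0.996, -0.001]
ft_force: [1.2, 1.4, 0.2]
opening: 0.003
```

Call:
{"name": "step_arm", "arguments": {
  "moves": [
    [0, 0.05, 0, 0, 0, 0, -1],
    [0, 0.1, 0, 0, 0, 0, -1],
    [0, 0.1, 0, 0, 0, 0, -1]
  ]
}}

```text
t: 5.58
ee_pos: [0.454, -0.0069, 0.2464]
ee_rot: [0.0, 0.081, 0.997, 0.001]
ft_force: [-0.7, -0.3, -0.6]
opening: -0.002
```

```bash
python3 - <<'E'
from h import *
look('top','top2');look('scene','scene2')
for f in('top0','top2'):
    p,d,W=cloud(f)
    for y0,y1 in((-.3,-.1),(.25,.4)):
        q=p.astype(int);m=(q[...,0]>120)&(q[...,0]>2.0*q[...,1])&(q[...,2]<60)&(W[...,2]>.11)&(W[...,2]<.15)&(W[...,1]>y0)&(W[...,1]<y1)
        print(f,m.sum(),W[m].mean(0), ((W[m].mean(0)-TIP)@U))
    q=p[140:215,335:410].astype(int);vv,uu=np.nonzero((q[...,0]-q[...,2]>90));print('pie px',uu.mean(),vv.mean())
a=cv2.imread('pics/scene2.png')[180:400,80:360];b=cv2.imread('pics/top2.png')[100:300,90:440]
cv2.imwrite('pics/c2.png',cv2.resize(a,None,fx=2.6,fy=2.6,interpolation=2))
print(robot.state()['ee_pos'],robot.state()['ft_force'])
E
```

```text
top0 154 [ 0.4579798  -0.20417739  0.13501775] 9.979658615716371e-06
top0 136 [0.49624401 0.31907554 0.13550829] -0.0504354182094561
pie px 36.92751583391978 38.42540464461647
top2 154 [ 0.5520294  -0.22018588  0.13494617] 0.09541225095482868
top2 137 [0.49623458 0.31904189 0.13526114] -0.05043904530480858
pie px 36.96308016877637 38.43354430379747
[ 0.45335356 -0.01122214  0.24632998] [0.87088195 0.04515698 0.5125684 ]
```

View pics/c2.png

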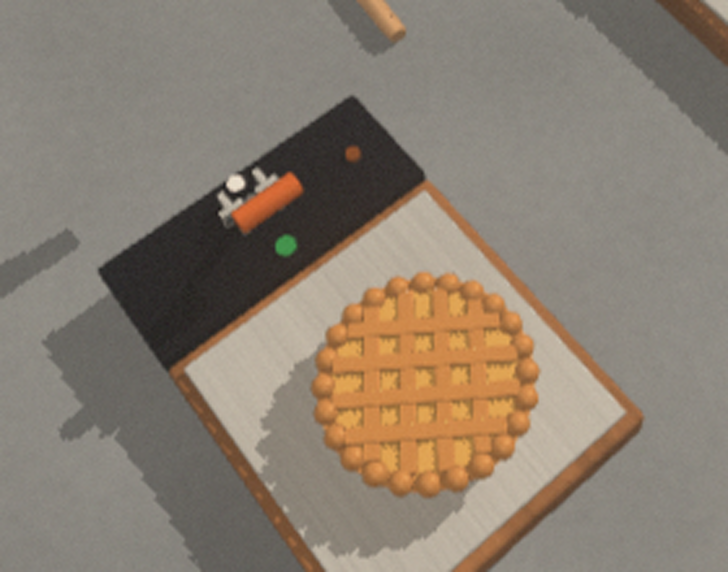

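The handle has moved 95.4 mm of an expected 96 mm, so it is fully home on the green side. The pie and the spare lever have not moved.

```bash
python3 -c "
from bench import robot
print(robot.hand_in())"
```

```text
the job is handed in; nothing more can be done
None
```

The pie's plate (the right one) is switched on. I pushed its lever over from behind with the closed fingers, followed through to check it was home, drew back clear of everything and handed the job in at about 6 s.

Last checks in the top camera:
- **Lever:** the handle moved 95.4 mm along the throw and sits at the on-side height, against 96 mm expected. The fingers met no resistance on the follow-through.
- **Pie:** it shifted by less than 0.1 pixel.
- **Spare lever:** it is unchanged, within 0.1 mm.
- **Forces:** wrist force readings at the end of each move stayed below about 3 N.

No final check failed or disagreed. Early on, my first colour search for the orange handles found nothing in either camera. A second one worked for the top camera but not the scene camera, so the handle positions rest on the top camera alone.

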